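Show where the fabric softener goes

ROBOT

A 6-joint arm with a two-finger parallel gripper is mounted at the origin on the work surface. World frame = base frame: x ahead of the robot, y to its left, z up, the work surface at z = 0. Lengths are in mm, angles in rad, forces in N, time in s.
With the tool pointing down it reaches from about 275 to 875 mm from the base axis. Payload 12.5 kg.
Tool frame: the origin (TCP) lies between the finger pads, 19 mm behind the fingertips; this is the grasp point; z points along the fingers, y is the line along which they close (so a half turn about z gives the same grasp; the last joint's range is limited). The gripper opens to 85 mm and grips with 20 to 120 N. Pads are 22 mm wide; open, the fingers measure 114 mm over their backs; the gripper's body (76 mm by 85 mm) begins 54 mm behind the grasp point. The pads swing forward as they close: fully open they stand 13 mm farther back than shut.
Start: joints at [-1.254, 0.351, 1.652, -0, 1.139, -0.085], TCP at [215.109, -506.175, 249.99] pointing down, gripper open.
Joint ranges: [-2.75, 2.75], [-0.79, 2.1], [0.01, 2.65], [-1.57, 4.71], [0.07, 3.14], [-2.87, 2.87]. Speed limits (rad/s): [2.22, 2.22, 2.79, 3.14, 3.14, 3.14].

INTERFACE

Orientations are given as a unit quaternion [w, x, y, z].
In Python, from rig import readout, optics, r gives the robot as it stands.
- The arm moves only by the tool arm_command, never from a script. Its argument "moves" is one flat list of numbers, 5 for each row, row after row: the opening, from 0 (shut) to 1 (fully open), then the shift along the tool's x, y, z in m, then the turn about the tool's z in degrees. A call has 1 to 10 rows; each row shifts and turns the commanded pose from where the row before left it, along the tool's axes as they then stand; what a row does not reach is not made up. A row lasts 1/12 s, in which the tool goes at most 41.7 mm and 7.16 degrees, less where a joint would pass 70% of its speed; a pose out of reach is approached as far as the arm can. A call is refused whole if a number of a shift passes 0.0417 or a number of a turn 7.16, either way. A call with a gripper value outside its range is refused whole. The fingers move at their own pace and stop on an object; "grip_force" is the grip in N (left out, the last holds). Time passes only in rows, so rows that do not move let the fingers close. It gives the time, the measured TCP pose, the force, the opening and the grip force at its end, in the units of the state.
- readout.observe(): the state, without advancing time (a new reading comes with each control period).
- optics.snapshot(name): name is "scene" or "side" or "wrist"; returns (picture, depth): 420x560x3 uint8, red, green, blue; 420x560 float32, mm along the optical axis (not along the pixel's ray), 0 where there is no reading.
- optics.camera_params(name): a dict with "camera_matrix" (3x3 intrinsics, pixels), "origin" and "rotation" of the camera in the world. Camera axes: x right, y down, z forward; pixel columns grow to the right and rows downward; lengths in mm; the calibration is good to about 2 mm. A picture is of the moment at which its call begins: read the wrist's pose just before it. camera_params takes no time and is no camera call; for the wrist camera it gives the pose at the moment of the call.
- r.close_job(): hands the job in; it is judged then, once.
The state is a dict: "clock": time; "q": joint angles; "joint_vel": joint speeds; "tau": joint torques, N m; "eef_pos": TCP position; "tcp_rot": TCP orientation; "contact_force": force on the tool from outside, world axes, zero at the start; "wrist_torque": the same for the moment, N m; "grip_width": opening from 0.0 (shut) to 1.0 (fully open); "grip_force": force on a finger pad.
Only numpy, scipy, OpenCV 4.12 (cv2) and the standard library are available. Lean on these libraries where they do the work, as an engineer would, in place of code of your own. Each camera call takes 0.05 s, during which the arm holds its last target. There are 200 camera calls.

TASK

Show a newcomer how softener is dosed by pointing with the fingers straight down, first at the white cap of the blue jug, then at the mouth of the red measuring cup, then at the blue-lined compartment of the washing-machine dispenser drawer lying on the counter. At each, hold the fingertips two to four centimetres above it for two full seconds; finish still pointing at the compartment, clear of everything. Touch and move nothing at all, and do not bring the fingers down close over the white jug's cap, the orange jug's cap or the yellow cup.

Things in the scene. Friction and masses are not known exactly. Their poses are not given: they have to be found in the camera images.
- blue_jug: Softener: blue laundry jug, rounded box body 90 mm (x) by 60 mm (y) by 130 mm high, pale blank label on its two broad sides, loop handle on its +x side, round cap 42 mm across on a neck, cap top at 180 mm; about 0.7 kg, loose, standing; origin at the centre of its underside, z up; cap centred 15 mm towards -x of the origin; its cap is white
- blue_jug_cap (a point): centre of the top face of the blue jug's white cap, 180 mm above the counter, z up
- red_cup: Red open round plastic measuring cup, 62 mm across the rim, 55 mm high, no handle, loose, standing upright; origin at the centre of its underside, z up, so the mouth's centre lies 55 mm above it
- red_cup_rim (a point): centre of the red cup's mouth, at rim height (55 mm above the counter), z up
- drawer: dispenser drawer out of a washing machine, open side up: white tray 200 (x) by 166 mm (y), 60 mm high; grey front panel at -x, 65 mm high, 180 wide, out to 117 mm; three compartments side by side, each 190 mm long (x), 50 wide: two white (+y and middle), softener at -y (lined blue, blue block in its +x end, below the rim); loose, 0.7 kg, any yaw; origin at centre of underside, z up
- blue_compartment (a point): middle of the blue-lined softener compartment, at the height of its rim (60 mm above the counter); x along the compartment, y across it, z up
- white_jug: Bystander: white laundry jug, rounded box body 90 mm (x) by 60 mm (y) by 130 mm high, pale blank label on its two broad sides, loop handle on its +x side, round cap 42 mm across on a neck, cap top at 180 mm; about 0.7 kg, loose, standing; origin at the centre of its underside, z up; cap centred 15 mm towards -x of the origin; its cap is green
- white_jug_cap (a point): centre of the top face of the white jug's green cap, z up
- orange_jug: Bystander: orange laundry jug, rounded box body 90 mm (x) by 60 mm (y) by 130 mm high, pale blank label on its two broad sides, loop handle on its +x side, round cap 42 mm across on a neck, cap top at 180 mm; about 0.7 kg, loose, standing; origin at the centre of its underside, z up; cap centred 15 mm towards -x of the origin; its cap is black
- orange_jug_cap (a point): centre of the top face of the orange jug's black cap, z up
- yellow_cup: Bystander: yellow open round plastic measuring cup, 62 mm across the rim, 55 mm high, no handle, loose, standing upright; origin at the centre of its underside, z up, so the mouth's centre lies 55 mm above it
- yellow_cup_rim (a point): centre of the yellow cup's mouth, at rim height, z up
- stick: Bystander: stain stick, white upright cylinder with a green top, 27 mm across, 88 mm high, loose; origin at the centre of its underside, z up

How it is judged:
By the outcome, as a careful person would: the job done as asked, in the order asked, and still so for the second after the job is handed in, with the robot touching nothing.
It also fails if it takes over 48 s, if anything falls off the work surface, if the arm or the gripper's body presses on something with over 40 N, if the wrist force passes 120 N, or if a joint passes its speed limit or range.

## Working session

There is one attempt and no reset: what is moved stays moved. The work goes in short steps, Python scripts to look and compute and a tool call to move; the robot and the scene stay as the last step left them, time stands still between calls to the robot, and variables do not carry over. Pictures are saved under pics/ and viewed, at most 10 in all, crops included, and the job is handed in when it is done.

Besides the shell and the picture viewer there is one more tool, called after "Call:" by a JSON object that holds its "op" and its "data". arm_command: Moves the arm, as the interface text tells. Its arguments: {"type":"object","properties":{"moves":{"type":"array"},"grip_force":{"type":"number"}},"required":["moves"]}

```bash
mkdir -p pics; cat > h.py <<'E'
import numpy as np, cv2
from rig import readout, optics, r
def snap(n):
    p=optics.camera_params(n); im,d=optics.snapshot(n)
    np.savez(f'/tmp/{n}.npz',im=im,d=d,K=p["camera_matrix"],o=p["origin"],R=p["rotation"]); return im
def cloud(n):
    z=np.load(f'/tmp/{n}.npz'); d=z['d']; v,u=np.indices(d.shape); K=z['K']
    P=np.stack([(u-K[0,2])/K[0,0]*d,(v-K[1,2])/K[1,1]*d,d],-1)@z['R'].T+z['o']
    P[d==0]=np.nan; return z['im'],P
E
python3 - <<'E'
from h import *
for n in("scene","side"):
    cv2.imwrite(f'pics/{n}.png',snap(n)[...,::-1]); print(optics.camera_params(n)["origin"])
s=readout.observe(); print(s)
E
```

```text
[ 868.94711078 -627.25149762  835.47503561]
[ 299.71812704 1034.20603364  724.67974008]
{'clock': 0.1, 'q': array([-1.25359142e+00,  3.51171540e-01,  1.65237344e+00,  2.46570226e-05,
        1.13912563e+00, -8.46140548e-02]), 'joint_vel': array([-0.00179705, -0.00089878,  0.00018316, -0.00190829, -0.00057698,
       -0.00023136]), 'tau': array([ 2.32853029e-05, -5.06834257e+01, -2.91876036e+01, -9.08546940e-05,
        2.62057780e-03,  1.19598675e-05]), 'eef_pos': array([ 215.03173489, -505.90687383,  249.51310516]), 'tcp_rot': array([-5.36634980e-04,  9.79886375e-01,  1.99555511e-01, -5.14201307e-05]), 'contact_force': array([0.56962164, 0.20540186, 0.12531695]), 'wrist_torque': array([-0.01603814,  0.03214812, -0.02669414]), 'grip_force': 0.0, 'grip_width': 0.9978985901665397}
```

View pics/scene.png

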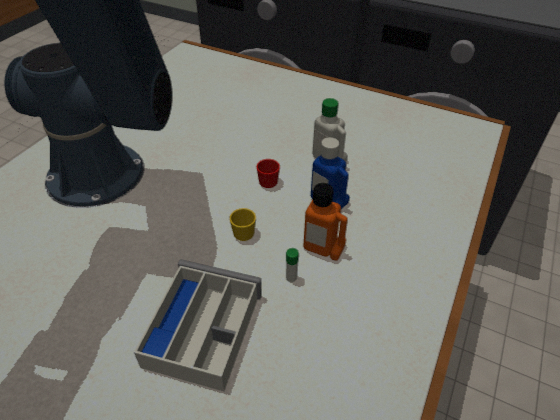

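View pics/side.png

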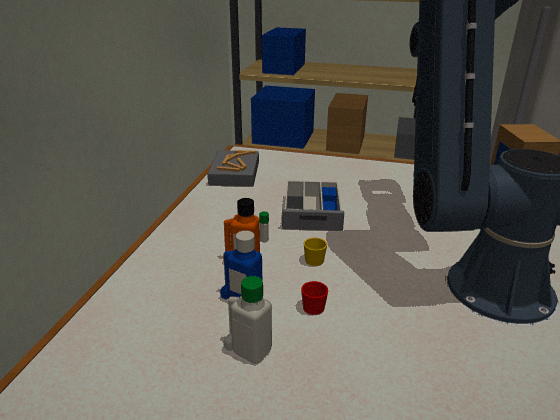

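The scene view shows the white cap of the blue jug at (330,148), red cup at (268,173), yellow cup (243,225), orange jug's cap (322,193), green cap (330,107), stick (292,262) and the blue compartment around (172,318). The side view agrees: white cap (245,242), red cup (315,297), drawer (313,205).

```bash
python3 - <<'E'
from h import *
np.set_printoptions(precision=1,suppress=True)
def rep(t,Q):
    print(t,len(Q),Q.min(0),Q.max(0),'mid',(Q.min(0)+Q.max(0))/2) if len(Q)>3 else print(t,len(Q))
for n in("scene","side"):
    im,P=cloud(n); f=im.astype(int); R,G,B=f[...,0],f[...,1],f[...,2]; z=P[...,2]; print(n)
    col=dict(red=(R>90)&(G<40)&(B<45),yel=(R>100)&(G>80)&(B<50))
    on=(P[...,0]>150)&(P[...,0]<1000)&(abs(P[...,1])<600)
    rep('red',P[on&col['red']&(z>48)&(z<70)]); rep('yel',P[on&col['yel']&(z>48)&(z<70)])
    # cap tops
    m=(on&(z>172)&(z<190)).astype(np.uint8)
    k,l,st,_=cv2.connectedComponentsWithStats(m)
    for i in range(1,k):
        if st[i,4]>30: rep(('top',st[i,:4],np.median(f[l==i],0)),P[l==i])
    bm=on&(B>100)&(R<60)&(G<90)&(z<62)&(z>2); 
    rep('blue',P[bm]) 
    dm=on&(z>54)&(z<72)&~col['red']&~col['yel']
    k,l,st,_=cv2.connectedComponentsWithStats(dm.astype(np.uint8))
    for i in range(1,k):
        if st[i,4]>60: rep(('rim',st[i,:4]),P[l==i]); print(cv2.minAreaRect(P[l==i][:,:2].astype(np.float32)))
    rep('stick',P[on&(G>60)&(R<40)&(z>80)&(z<95)])
E
```

```text
Traceback (most recent call last):
  File "h.py", line 8, in cloud
    P=np.stack([(u-K[0,2])/K[0,0]*d,(v-K[1,2])/K[1,1]*d,d],-1)@z['R'].T+z['o']
      ~~~~~~~~~~~~~~~~~~~~~~~~~~~~~~~~~~~~~~~~~~~~~~~~~~~~~~~~^~~~~~~~~
ValueError: matmul: Input operand 1 has a mismatch in its core dimension 0, with gufunc signature (n?,k),(k,m?)->(n?,m?) (size 4 is different from 3)
```

```bash
sed -i 's/^import numpy.*/&\nfrom scipy.spatial.transform import Rotation as Ro/; s/z\[.R.\]\.T/Ro.from_quat(z["R"],scalar_first=True).as_matrix().T/' h.py
cat > m.py <<'E'
from h import *
np.set_printoptions(precision=1,suppress=True)
def rep(t,Q):
    print(t,len(Q),Q.min(0),Q.max(0),'mid',(Q.min(0)+Q.max(0))/2) if len(Q)>3 else print(t,len(Q))
for n in("scene","side"):
    im,P=cloud(n); f=im.astype(int); R,G,B=f[...,0],f[...,1],f[...,2]; z=P[...,2]; print(n)
    col=dict(red=(R>90)&(G<40)&(B<45),yel=(R>100)&(G>80)&(B<50))
    on=(P[...,0]>150)&(P[...,0]<1000)&(abs(P[...,1])<600)
    rep('red',P[on&col['red']&(z>48)&(z<70)]); rep('yel',P[on&col['yel']&(z>48)&(z<70)])
    m=(on&(z>172)&(z<190)).astype(np.uint8)
    k,l,st,_=cv2.connectedComponentsWithStats(m)
    for i in range(1,k):
        if st[i,4]>30: rep(('top',st[i,:4],np.median(f[l==i],0)),P[l==i])
    bm=on&(B>100)&(R<60)&(G<90)&(z<62)&(z>2)
    rep('blue',P[bm])
    dm=on&(z>54)&(z<72)&~col['red']&~col['yel']
    k,l,st,_=cv2.connectedComponentsWithStats(dm.astype(np.uint8))
    for i in range(1,k):
        if st[i,4]>60: rep(('rim',st[i,:4]),P[l==i]); print(cv2.minAreaRect(P[l==i][:,:2].astype(np.float32)))
    rep('stick',P[on&(G>60)&(R<40)&(z>80)&(z<95)])
E
python3 m.py
```

```text
scene
red 50 [402.2 151.4  48.8] [460.7 214.   57.1] mid [431.4 182.7  52.9]
yel 79 [436.  -33.9  49.3] [494.1  28.   58. ] mid [465.   -3.   53.6]
('top', array([322,  98,  17,  11], dtype=int32), array([26., 89., 41.])) 147 [505.6 328.4 172.1] [545.9 373.5 182.9] mid [525.7 351.  177.5]
('top', array([321, 137,  19,  14], dtype=int32), array([146., 143., 131.])) 193 [567.5 173.5 172.1] [609.2 214.7 182.8] mid [588.3 194.1 177.4]
('top', array([314, 183,  20,  16], dtype=int32), array([12., 13., 14.])) 252 [617.4  20.8 172. ] [657.3  62.7 182.7] mid [637.4  41.8 177.4]
blue 1165 [ 434.2 -368.5   18. ] [ 502.5 -184.9   49.5] mid [ 468.3 -276.7   33.8]
('rim', array([334, 182,  13,  13], dtype=int32)) 72 [619.7 167.   54.1] [647.3 196.7  72. ] mid [633.5 181.9  63.1]
((634.7240600585938, 179.0823211669922), (30.145761489868164, 24.07924461364746), 75.44829559326172)
('rim', array([304, 226,  35,  17], dtype=int32)) 185 [607.    9.9  54. ] [675.3  61.7  71.9] mid [641.2  35.8  63. ]
((649.61669921875, 25.691917419433594), (77.39582824707031, 39.467872619628906), 29.040048599243164)
('r
[... 1229 characters left out ...]
dtype=int32)) 536 [ 411.3 -382.4   54. ] [ 618.2 -135.5   66.5] mid [ 514.7 -258.9   60.2]
((520.4727172851562, -256.3434753417969), (176.5078887939453, 228.70327758789062), 12.783313751220703)
('rim', array([227, 276,  14,  13], dtype=int32)) 85 [590.  209.7  54. ] [627.5 228.9  71.7] mid [608.8 219.3  62.8]
((609.5719604492188, 220.75698852539062), (7.132168769836426, 41.57686233520508), 68.1973648071289)
('rim', array([231, 325,  41,  21], dtype=int32)) 276 [487.7 339.2  54. ] [564.2 388.6  71.9] mid [525.9 363.9  63. ]
((520.0333862304688, 370.5892639160156), (79.77999114990234, 40.064697265625), 18.044002532958984)
stick 31 [606.4 -80.7  80.4] [628.5 -54.3  88.5] mid [617.5 -67.5  84.5]
```

Call:
{"op": "arm_command", "data": {"moves": [0,0,0,-0.02,0,0,0,0,-0.03,0,0,0,0,-0.03,0,0,0.015,-0.012,0,0,0,0.025,-0.02,0,0,0,0.025,-0.02,0,0,0,0.025,-0.02,0,0,0,0.025,-0.02,0,0,0,0.025,-0.02,0,0,0,0.025,-0.02,0,0]}}

```text
clock: 0.93
eef_pos: [315.6, -318.6, 329.8]
tcp_rot: [-0.0, 0.98, 0.199, -0.0]
contact_force: [0.5, 0.3, 1.2]
grip_width: 0.001
grip_force: 0.0
```

Call:
{"op": "arm_command", "data": {"moves": [0,0.025,-0.02,0,0,0,0.025,-0.02,0,0,0,0.025,-0.02,0,0,0,0.025,-0.02,0,0,0,0.025,-0.02,0,0,0,0.025,-0.02,0,0,0,0.025,-0.02,0,0,0,0.025,-0.02,0,0,0,0.025,-0.02,0,0,0,0.025,-0.02,0,0]}}

```text
clock: 1.77
eef_pos: [467.6, -36.7, 329.9]
tcp_rot: [-0.0, 0.98, 0.2, -0.0]
contact_force: [0.8, -1.1, -0.1]
grip_width: 0.002
grip_force: 0.0
```

Call:
{"op": "arm_command", "data": {"moves": [0,0.025,-0.02,0,0,0,0.025,-0.02,0,0,0,0.025,-0.02,0,0,0,0.025,-0.02,0,0,0,0.025,-0.02,0,0,0,0.025,-0.02,0,0,0,0.012,-0.01,0,0,0,0.01,-0.01,0,0,0,0,0,0,0,0,0,0,0,0]}}

```text
clock: 2.6
eef_pos: [570.5, 157.8, 329.6]
tcp_rot: [0.0, 0.98, 0.2, -0.0]
contact_force: [-0.1, -0.5, -0.2]
grip_width: 0.0
grip_force: 0.0
```

```bash
cat > w.py <<'E'
import sys
from h import *
np.set_printoptions(precision=4,suppress=True)
s=readout.observe(); e=s["eef_pos"]; M=Ro.from_quat(s["tcp_rot"],scalar_first=True).as_matrix()
print(s["clock"],e,s["grip_width"],s["contact_force"]); print(M)
for n,t in dict(cap=(587,196,229),red=(430,183,104),comp=(469,-278,109)).items(): print(n,(np.array(t)-e)@M/1000)
E
python3 w.py; python3 - <<'E'
from h import *
a=snap("wrist"); b=snap("side"); cv2.imwrite('pics/w1.png',a[...,::-1]); cv2.imwrite('pics/s1.png',b[...,::-1])
im,P=cloud("wrist"); Q=P.reshape(-1,3); e=readout.observe()["eef_pos"]
m=(np.hypot(Q[:,0]-e[0],Q[:,1]-e[1])<40)&(Q[:,2]>230)
if m.any(): print('tip below tcp',e[2]-np.percentile(Q[m,2],[0,1,5]))
im,P=cloud("side"); Q=P.reshape(-1,3)
m=(np.hypot(Q[:,0]-e[0],Q[:,1]-e[1])<40)&(Q[:,2]>230)
if m.any(): print('tip below tcp (side)',e[2]-np.percentile(Q[m,2],[0,1,5]))
E
```

```text
2.6 [570.5476 157.7863 329.5978] 0.00019540301905183845 [-0.0594 -0.5337 -0.1791]
[[ 0.9201  0.3916 -0.0008]
 [ 0.3916 -0.9201 -0.0003]
 [-0.0009 -0.     -1.    ]]
cap [ 0.0302 -0.0287  0.1006]
red [-0.1192 -0.0782  0.2257]
comp [-0.2639  0.3612  0.2208]
tip below tcp [15.75421945  7.77279547 -9.68653235]
tip below tcp (side) [19.37469464 14.88371427 -2.1633804 ]
```

View pics/w1.png

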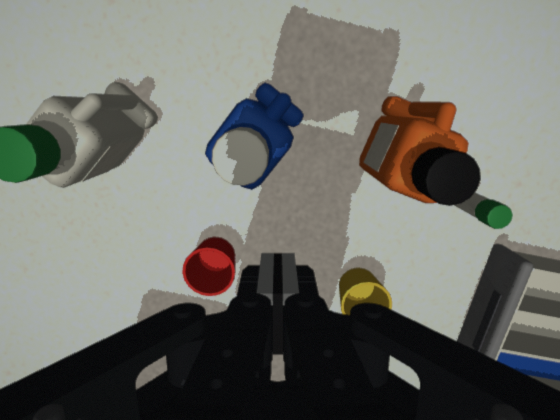

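View pics/s1.png

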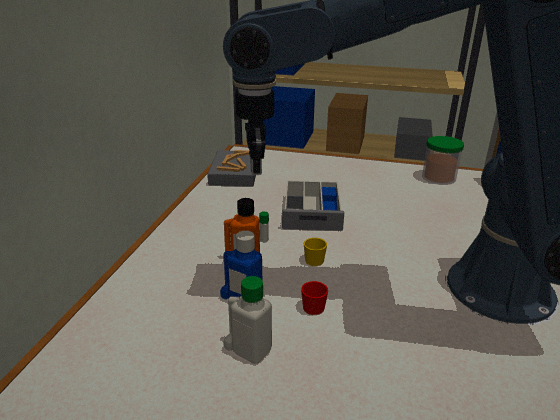

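The shut fingertips measure 19 mm below the TCP. The wrist view shows the blue jug's white cap at (240,157), red cup (210,265), black cap (445,175) and the shut fingers at (278,270); I cross-check the cap and cup from it.

```bash
python3 - <<'E'
from h import *
im,P=cloud("wrist")
def b(u0,u1,v0,v1,z0,z1):
    Q=P[v0:v1,u0:u1].reshape(-1,3); Q=Q[(Q[:,2]>z0)&(Q[:,2]<z1)]; print(len(Q),Q.min(0).round(),Q.max(0).round(),((Q.min(0)+Q.max(0))/2).round(1))
b(200,300,110,200,175,186); b(175,238,230,300,50,60)
E
```

```text
2481 [568. 174. 175.] [609. 215. 182.] [588.2 194.4 178.8]
632 [401. 154.  50.] [462. 214.  57.] [431.1 184.   53.3]
```

Call:
{"op": "arm_command", "data": {"moves": [0,0.01,-0.009,0,0,0,0.01,-0.009,0,0,0,0.0105,-0.009,0.01,0,0,0,0,0.02,0,0,0,0,0.02,0,0,0,0,0.02,0,0,0,0,0.015,0,0,0,0,0.01,0,0,0,0,0.005,0,0,0,0,0,0]}}

```text
clock: 3.53
eef_pos: [588.2, 194.5, 229.4]
tcp_rot: [0.0, 0.98, 0.199, -0.001]
contact_force: [0.6, 0.2, -0.2]
grip_width: -0.0
grip_force: 0.0
```

```bash
python3 w.py; python3 - <<'E'
from h import *
b=snap("side"); cv2.imwrite('pics/s2.png',cv2.resize(b[100:310,150:430,::-1],None,fx=2.5,fy=2.5))
E
```

```text
3.5333 [588.1945 194.4648 229.3852] -0.00039409184947074587 [ 0.5599  0.1859 -0.2313]
[[ 0.9205  0.3908 -0.001 ]
 [ 0.3908 -0.9205 -0.0002]
 [-0.001  -0.0002 -1.    ]]
cap [-0.0005 -0.0019  0.0004]
red [-0.15   -0.0512  0.1255]
comp [-0.2942  0.3883  0.1206]
```

View pics/s2.png

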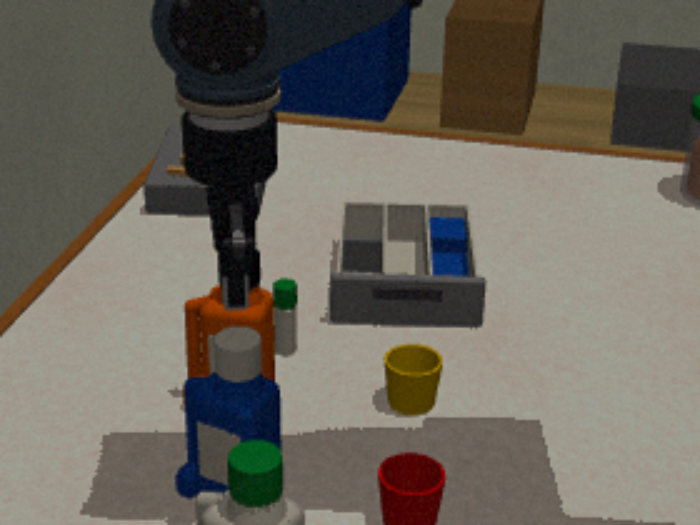

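The crop shows the shut fingers (238,300) centred above the white cap (238,340) with a clear gap. I hold for 2.5 s.

Call:
{"op": "arm_command", "data": {"moves": [0,0,0,0,0,0,0,0,0,0,0,0,0,0,0,0,0,0,0,0,0,0,0,0,0,0,0,0,0,0,0,0,0,0,0,0,0,0,0,0,0,0,0,0,0,0,0,0,0,0]}}

```text
clock: 4.42
eef_pos: [588.3, 194.6, 230.0]
tcp_rot: [0.0, 0.98, 0.2, -0.0]
contact_force: [0.2, -0.7, 0.4]
grip_width: -0.003
grip_force: 0.0
```

Call:
{"op": "arm_command", "data": {"moves": [0,0,0,0,0,0,0,0,0,0,0,0,0,0,0,0,0,0,0,0,0,0,0,0,0,0,0,0,0,0,0,0,0,0,0,0,0,0,0,0,0,0,0,0,0,0,0,0,0,0]}}

```text
clock: 5.25
eef_pos: [588.3, 194.6, 230.0]
tcp_rot: [-0.0, 0.98, 0.2, 0.0]
contact_force: [-0.6, -0.5, -0.7]
grip_width: 0.003
grip_force: 0.0
```

Call:
{"op": "arm_command", "data": {"moves": [0,0,0,0,0,0,0,0,0,0,0,0,0,0,0,0,0,0,0,0,0,0,0,0,0,0,0,0,0,0,0,0,0,0,0,0,0,0,0,0,0,0,0,0,0,0,0,0,0,0]}}

```text
clock: 6.08
eef_pos: [588.3, 194.6, 230.0]
tcp_rot: [-0.0, 0.98, 0.2, -0.0]
contact_force: [0.4, -0.4, 0.8]
grip_width: -0.002
grip_force: 0.0
```

Call:
{"op": "arm_command", "data": {"moves": [0,0,0,-0.02,0,0,0,0,-0.03,0,0,-0.015,-0.005,0,0,0,-0.025,-0.0085,0,0,0,-0.03,-0.0105,0,0,0,-0.03,-0.0105,0,0,0,-0.025,-0.0085,0,0,0,-0.015,-0.005,0,0,0,-0.009,-0.0033,0,0,0,0,0,0.02,0]}}

```text
clock: 6.92
eef_pos: [431.3, 184.0, 262.9]
tcp_rot: [-0.0, 0.98, 0.2, 0.003]
contact_force: [1.6, -0.2, 0.8]
grip_width: -0.002
grip_force: 0.0
```

Call:
{"op": "arm_command", "data": {"moves": [0,0,0,0.03,0,0,0,0,0.03,0,0,0,0,0.03,0,0,0,0,0.03,0,0,0,0,0.02,0,0,0,0,0.01,0,0,0,0,0.006,0,0,0,0,0,0,0,0,0,0,0,0,0,0,0,0]}}

```text
clock: 7.75
eef_pos: [431.9, 183.8, 105.1]
tcp_rot: [-0.0, 0.98, 0.2, 0.001]
contact_force: [-0.1, 0.9, 0.3]
grip_width: 0.0
grip_force: 0.0
```

```bash
python3 w.py; python3 - <<'E'
from h import *
b=snap("side"); cv2.imwrite('pics/s3.png',cv2.resize(b[150:360,170:450,::-1],None,fx=2.5,fy=2.5))
E
```

```text
7.75 [431.8574 183.773  105.1125] 0.00018525954521956045 [-0.1132  0.8752  0.3156]
[[ 0.9203  0.3911  0.002 ]
 [ 0.3911 -0.9203  0.0006]
 [ 0.0021  0.0002 -1.    ]]
cap [ 0.1478  0.0494 -0.1236]
red [-0.002  -0.      0.0011]
comp [-0.1464  0.4395 -0.0041]
```

View pics/s3.png

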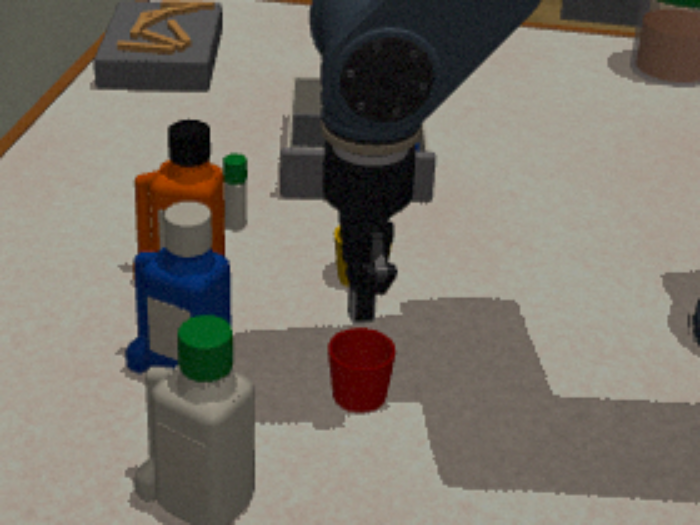

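The fingertips (361,318) stand centred above the red cup's mouth (361,345) with a gap, everything else undisturbed. Hold.

Call:
{"op": "arm_command", "data": {"moves": [0,0,0,0,0,0,0,0,0,0,0,0,0,0,0,0,0,0,0,0,0,0,0,0,0,0,0,0,0,0,0,0,0,0,0,0,0,0,0,0,0,0,0,0,0,0,0,0,0,0]}}

```text
clock: 8.63
eef_pos: [431.1, 183.5, 104.0]
tcp_rot: [0.0, 0.98, 0.2, -0.0]
contact_force: [-0.1, 0.8, -0.8]
grip_width: -0.004
grip_force: 0.0
```

Call:
{"op": "arm_command", "data": {"moves": [0,0,0,0,0,0,0,0,0,0,0,0,0,0,0,0,0,0,0,0,0,0,0,0,0,0,0,0,0,0,0,0,0,0,0,0,0,0,0,0,0,0,0,0,0,0,0,0,0,0]}}

```text
clock: 9.47
eef_pos: [431.1, 183.5, 104.0]
tcp_rot: [-0.0, 0.98, 0.2, 0.0]
contact_force: [-0.0, -0.8, -0.4]
grip_width: -0.003
grip_force: 0.0
```

Call:
{"op": "arm_command", "data": {"moves": [0,0,0,0,0,0,0,0,0,0,0,0,0,0,0,0,0,0,0,0,0,0,0,0,0,0,0,0,0,0,0,0,0,0,0,0,0,0,0,0,0,0,0,0,0,0,0,0,0,0]}}

```text
clock: 10.3
eef_pos: [431.1, 183.5, 104.0]
tcp_rot: [-0.0, 0.98, 0.2, -0.0]
contact_force: [-0.3, 0.2, -0.8]
grip_width: 0.002
grip_force: 0.0
```

Call:
{"op": "arm_command", "data": {"moves": [0,0,0,-0.02,0,0,0,0,-0.03,0,0,0,0,-0.03,0,0,0,0,-0.035,0,0,0,0,-0.035,0,0,0,0,-0.03,0,0,-0.006,0.018,0,0,0,-0.009,0.027,0,0,0,-0.009,0.027,0,0,0,-0.009,0.027,0,0]}}

```text
clock: 11.13
eef_pos: [439.2, 78.5, 284.2]
tcp_rot: [0.0, 0.98, 0.2, 0.0]
contact_force: [0.5, 0.6, 0.0]
grip_width: 0.002
grip_force: 0.0
```

Call:
{"op": "arm_command", "data": {"moves": [0,-0.009,0.027,0,0,0,-0.009,0.027,0,0,0,-0.009,0.027,0,0,0,-0.009,0.027,0,0,0,-0.009,0.027,0,0,0,-0.009,0.027,0,0,0,-0.009,0.027,0,0,0,-0.009,0.027,0,0,0,-0.009,0.027,0,0,0,-0.009,0.027,0,0]}}

```text
clock: 11.97
eef_pos: [462.0, -205.7, 284.0]
tcp_rot: [-0.0, 0.98, 0.199, -0.0]
contact_force: [-0.2, -0.0, 0.4]
grip_width: 0.0
grip_force: 0.0
```

Call:
{"op": "arm_command", "data": {"moves": [0,-0.009,0.027,0,0,0,-0.009,0.027,0,0,0,-0.004,0.012,0,0,0,0,0,0,0,0,0,0,0,0]}}

```text
clock: 12.38
eef_pos: [467.6, -273.3, 283.7]
tcp_rot: [-0.0, 0.98, 0.199, -0.0]
contact_force: [-0.1, 0.6, -0.0]
grip_width: -0.001
grip_force: 0.0
```

```bash
python3 w.py; python3 - <<'E'
from h import *
a=snap("scene"); cv2.imwrite('pics/c1.png',a[...,::-1])
im,P=cloud("scene"); 
w=snap("wrist"); cv2.imwrite('pics/w2.png',w[...,::-1])
im,P=cloud("wrist"); f=im.astype(int); z=P[...,2]
m=(f[...,2]>90)&(f[...,0]<60)&(z>2)&(z<62)&(P[...,1]<-100); Q=P[m]
print(m.sum(), Q.min(0),Q.max(0), cv2.minAreaRect(Q[:,:2].astype(np.float32)))
E
```

```text
12.3833 [ 467.5593 -273.2633  283.6807] -0.0011568605870303384 [-0.053   0.5957 -0.0483]
[[ 0.9207  0.3903 -0.0005]
 [ 0.3903 -0.9207  0.0007]
 [-0.0002 -0.0009 -1.    ]]
cap [ 0.2931 -0.3854  0.0549]
red [ 0.1435 -0.4346  0.18  ]
comp [-0.0005  0.0051  0.1747]
3502 [ 448.79284247 -374.07914552   19.3588873 ] [ 508.15474102 -268.02228321   47.57942256] ((476.2657165527344, -317.74359130859375), (45.265682220458984, 107.57726287841797), 11.237768173217773)
```

View pics/w2.png

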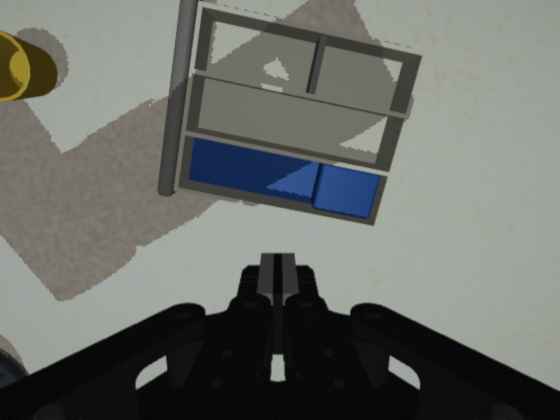

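The wrist view shows the blue compartment from (190,160) to (380,195); the fit of its line and end gives the centre (468,-278), agreeing with the first estimate.

Call:
{"op": "arm_command", "data": {"moves": [0,0,0.005,0.015,0,0,0,0,0.03,0,0,0,0,0.03,0,0,0,0,0.03,0,0,0,0,0.03,0,0,0,0,0.02,0,0,0,0,0.012,0,0,0,0,0.008,0,0,0,0,0,0,0,0,0,0,0]}}

```text
clock: 13.32
eef_pos: [470.2, -278.1, 109.9]
tcp_rot: [0.0, 0.98, 0.2, 0.0]
contact_force: [0.2, -0.0, 0.4]
grip_width: -0.001
grip_force: 0.0
```

Call:
{"op": "arm_command", "data": {"moves": [0,0,0,0,0,0,0,0,0,0,0,0,0,0,0,0,0,0,0,0,0,0,0,0,0,0,0,0,0,0,0,0,0,0,0,0,0,0,0,0,0,0,0,0,0,0,0,0,0,0]}}

```text
clock: 14.15
eef_pos: [469.7, -278.2, 109.0]
tcp_rot: [-0.0, 0.98, 0.2, 0.0]
contact_force: [-0.4, -0.2, 0.7]
grip_width: 0.003
grip_force: 0.0
```

Call:
{"op": "arm_command", "data": {"moves": [0,0,0,0,0,0,0,0,0,0,0,0,0,0,0,0,0,0,0,0,0,0,0,0,0,0,0,0,0,0,0,0,0,0,0,0,0,0,0,0,0,0,0,0,0,0,0,0,0,0]}}

```text
clock: 14.98
eef_pos: [469.7, -278.1, 109.0]
tcp_rot: [-0.0, 0.98, 0.2, -0.0]
contact_force: [-0.2, 0.4, 0.6]
grip_width: 0.002
grip_force: 0.0
```

Call:
{"op": "arm_command", "data": {"moves": [0,0,0,0,0,0,0,0,0,0,0,0,0,0,0,0,0,0,0,0,0,0,0,0,0,0,0,0,0,0,0,0,0,0,0,0,0,0,0,0,0,0,0,0,0,0,0,0,0,0]}}

```text
clock: 15.82
eef_pos: [469.7, -278.1, 109.0]
tcp_rot: [-0.0, 0.98, 0.2, -0.0]
contact_force: [0.3, -0.5, 0.2]
grip_width: 0.002
grip_force: 0.0
```

```bash
python3 - <<'E'
from h import *
a=snap("scene"); cv2.imwrite('pics/c2.png',a[...,::-1])
E
```

```text
(no output)
```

View pics/c2.png

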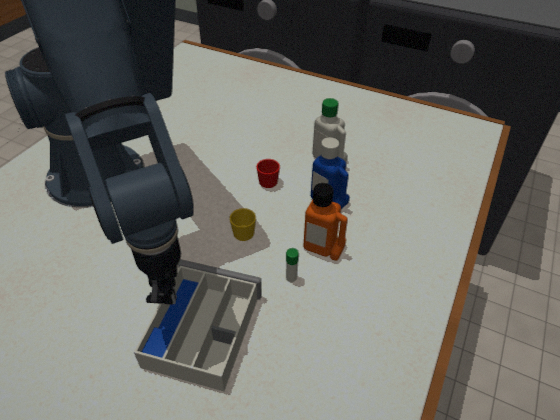

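The fingers (158,298) hover above the blue compartment and nothing in the scene has moved. I've held for over 2.5 s, so I'm handing in.

```bash
python3 -c "
from rig import r; print(r.close_job())"
```

```text
the job is handed in; nothing more can be done
None
```

The arm pointed at the white cap, the red cup's mouth and the blue compartment in that order, about 30 mm above each for over two seconds, and the job was handed in at about 16 s, still pointing at the compartment, with nothing touched or moved.

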